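# Rehang and clip shut a gear-case hatch with sprung hinge pins

### The arm

A 6-joint arm with a two-finger parallel gripper is mounted at the origin on a cart in front of the work surface, level with it; the furniture and walls round the work are solid. World frame = base frame: x ahead of the robot, y to its left, z up, the work surface at z = 0. Lengths are in m, angles in rad, forces in N, time in s.
With the tool pointing down it reaches from about 0.275 to 0.75 m from the base axis. Payload 10.2 kg.
Tool frame: the origin (TCP) lies at the very end of the fingers, on their centre line; the grasp point (between the pads) lies 19 mm behind it; z points along the fingers, y is the line along which they close (so a half turn about z gives the same grasp; the last joint's range is limited). The gripper opens to 88 mm and grips with 3 to 60 N. Pads are 18 mm wide; open, the fingers measure 123 mm over their backs; the gripper's body (75 mm by 187 mm) begins 45 mm behind the grasp point.
Start: joints at [1.005, 0.313, 1.498, -0, 1.331, -0.223], TCP at [0.176, 0.494, 0.239] pointing down, gripper open.
Joint ranges: [-2.94, 2.94], [-0.97, 2.17], [0.19, 2.56], [-1.23, 4.37], [0.02, 3.11], [-2.88, 2.88]. Speed limits (rad/s): [2.39, 2.39, 3.01, 3.14, 3.14, 3.14].

### API

Orientations are given as a rotation vector (axis times angle).
In Python, from station import r, move_gripper, kin, cams, order, cut_out, place_of gives the robot as it stands. Calls block until the motion is done:
- r.move_pose(position, orientation): joint-space move of the TCP to a pose.
- r.movel(position, orientation=None, velocity=0.15, until_force=None): straight line of the TCP; orientation=None keeps the orientation; velocity is the mean speed in m/s. With until_force (N) it stops when the force on the tool has changed by that much, and returns True; else False.
- r.movej(angles): joint-space move.
- move_gripper(opening): opening from 0.0 (shut) to 1.0 (fully open); the grip force is fixed at half the most; returns when the fingers have stopped.
- r.wait(seconds).
- kin.ik(position, orientation): joint angles nearest the present ones, or None.
- cams.read_camera(name): name is "scene" or "top" or "wrist"; returns a dict with "pixels" (480x640x3 uint8, red, green, blue), "vfov" (degrees; the focal length in pixels is half the picture's height over the tangent of half this angle, whatever the lens; pixels are square), "cx", "cy" (the principal point, pixels), "world_from_camera" (4x4, takes a point from camera to world coordinates); the wrist camera has in their place "tool_from_camera" (4x4, takes a point from camera to tool coordinates, whose origin is the TCP and whose axes are the flange's). Camera axes: x right, y up, looking along -z (the intrinsics and any distortion apply to the point x, -y, -z); pixel columns grow to the right and rows downward; lengths in m; the calibration is good to about 2 mm. A picture is of the moment at which its call begins: read the wrist's pose just before it. There is no depth.
A pose or a line that the arm cannot do raises r.IKError and nothing moves.
- order.close_job(): hands the job in; it is judged then, once.
Trained networks look in a picture, given as the dict that the camera call returned (one of the last four; its "shot" number tells which), for a name from the list of things; names that differ only in an ending like _2 or _b are one class to them, and where a whole thing is asked for, a point or a joint stands for the part that bears it (a point fixed in the world has none). Each returns a list of dicts, best first, with "score" (0 to 1); they miss things now and then, are a little off and sometimes report something else, mostly with a low value. They report only what shows in the picture. A call takes as long as a camera call.
- cut_out(picture, name): "pixels" (480x640 bool, what is visible of it) and "location" ([column, row] in pixels, amid what is visible of it).
- place_of(picture, name): "location" ([column, row] in pixels: a listed point, or the origin of a listed thing).
Readings, each from a call of its own:
- r.get_t(): time.
- r.get_qpos(): joint angles.
- r.get_joint_vel(): joint speeds.
- r.get_joint_efforts(): joint torques, N m.
- r.get_eef_pos(): TCP position.
- r.get_eef_rot(): TCP orientation.
- r.get_wrist_force(): force on the tool from outside, world axes, zero at the start.
- r.get_ft_torque(): the same for the moment, N m.
- r.get_opening(): opening from 0.0 (shut) to 1.0 (fully open).
- r.get_gripper_force(): force on a finger pad.
Only numpy, scipy, OpenCV 4.12 (cv2) and the standard library are available. Lean on these libraries where they do the work, as an engineer would, in place of code of your own. Each camera call takes 0.05 s, during which the arm holds its last target. There are 200 camera calls.

### The job

The hatch of the tilted gear case is parked on the flat stand. Pinch its two sprung hinge pins back by their lugs and lift it off the stand, hang it on the gear case so that both pins spring out fully into the hinge eyes at the upper edge, and then press it shut until its lower edge is caught under the sprung clip. Leave the screwdriver, the spanner and the sanding block lying where they are.

Things in the scene. Friction and masses are not known exactly. Their poses are not given: they have to be found in the camera images.
- hatch: The hatch, loose, 0.25 kg: bare aluminium panel, 132 mm wide (y), with two sprung hinge pins. Origin on the hinge axis midway between the pins; y along that axis, z out of the outer face, -x to the free edge. Panel x -100 to +8 mm, z -13 to -8 mm; a stop tail goes on to x +22. Barrels of 8 mm radius lie on the axis at |y| 38 to 64 mm: keep fingertips above z +10 mm.
- lugs (a point): Pinch point midway between the two lugs, at x -21, y 0, z +34 mm of the hatch; axes as the hatch. Each pin carries an upright flat steel lug, 24 mm wide (x -33 to -9 mm), up to z +48 mm. Pinched along y the pair goes from 64 mm overall (sprung out) to 44 mm (hard stops), each spring 6 N rising to 11 N. Pinched fully, the hatch is carried by the lugs; let go, the pins spring out.
- press_point (a point): Point on the hatch's outer face near the middle of its free edge, 20 mm in from the edge (x -80, y 0, z -8 mm of the hatch): the place to press it shut.
- pin_left (a joint): How far the +y hinge pin (9 mm thick, round nose) is pinched back toward the middle, m: 0 sprung out (nose at y +78 mm of the hatch), 0.010 fully back (nose at +68 mm).
- pin_right (a joint): The same for the -y hinge pin, m: 0 sprung out (nose at y -78 mm), 0.010 fully back (-68 mm).
- stand: Parking stand, fixed: plywood base 180 x 170 mm with two steel eyes on posts. Origin under the middle of the base. It holds the hatch level, hinge axis at x +30, z +74 mm, free edge toward -x. Eye windows 12 mm square, inner faces 144 mm apart in y, tops 12 mm above the axis. With the pins pinched back the hatch lifts straight up.
- housing: The gear case, fixed: a grey steel box whose deck slopes 35 degrees toward the robot side, on a base plate 190 x 190 mm. Origin: under the middle of the base plate; its upper edge is toward its +x.
- seat: The gear case's open deck. Its frame is where the hatch's own frame belongs when hung and shut: origin on the hinge axis midway between the eyes, y along it, x up the 35 degree slope, z square out of the deck. Deck surface z -13.5 mm; eyes with 12 mm square windows, inner faces y +-72 mm, tops z +12 mm.
- clip (a joint): Sprung clip at the deck's lower edge, m: 0 at rest, up to 0.008 pushed away down the slope (9 to 15 N). Its nose has a steep ramp that the hatch's free edge pushes aside as it is pressed, about 7 to 15 N square to the deck; then it springs back over the edge.
- clip_nose (a point): Tip of the clip's nose, 56 mm wide; it reaches 5 mm over the edge of the shut hatch (2.5 mm play) and up to z +12 mm of the seat. A hung hatch rests on it about 10 degrees open until pressed; opened more than about 15 degrees its tail strikes the deck, so bring the hatch in 0 to 11 degrees open (free edge raised).
- screwdriver: Bystander: screwdriver with yellow handle, 202 mm, lying loose between the places of stand and gear case. Origin under its middle.
- spanner: Bystander: combination spanner, 189 mm, lying loose in front. Origin under its middle.
- sanding_block: Bystander: grey sanding block, 115 mm, lying loose at the left. Origin under its middle.

How it is judged:
On the way:
1. the hatch is lifted clear of the stand (distance between hatch and stand above 0.13 m), for 0.1 s.
At the end, for the whole second after the job is handed in: The hatch hangs on the gear case: its frame within 6 mm of the seat frame and parallel to it within 0.07 rad, both pins sprung out into the eyes (within 3 mm of fully out), its free edge shut beneath the clip (clip back within 3 mm of rest, press point under z -3 mm of the seat frame), at rest (distance between hatch and seat below 0.006 m and angle between the x axis of hatch and the x axis of seat, either way round below 0.07 rad and angle between the y axis of hatch and the y axis of seat, either way round below 0.07 rad and z of hatch in the frame of seat above -0.006 m and z of press_point in the frame of seat below -0.003 m and value of joint each of pin_left, pin_right, clip below 0.003 m and linear speed of hatch below 0.02 m/s); the robot touches nothing.
It fails at once if the screwdriver, the spanner or the sanding block was shifted by more than 40 mm (distance of any of screwdriver, spanner, sanding_block from where it was at the start of the episode above 0.04 m).
It also fails if it takes over 43 s, if anything falls off the work surface, if the arm or the gripper's body presses on something with over 40 N, if the wrist force passes 120 N, or if a joint passes its speed limit or range.

## Working session

There is one attempt and no reset: what is moved stays moved. The work goes in short steps, each a Python script; the robot and the scene stay as the last script left them, time stands still between calls to the robot, and variables do not carry over. Pictures are saved under pics/ and viewed, at most 10 in all, crops included, and the job is handed in when it is done.

```bash
ls; mkdir -p pics
python3 - <<'E'
from station import r, cams, cut_out, place_of
import cv2,numpy as np
for n in ["scene","top"]:
    p=cams.read_camera(n); cv2.imwrite(f"pics/{n}1.png",p["pixels"][:,:,::-1])
    print(n,p["vfov"],p["cx"],p["cy"],[k for k in p]);print(np.round(p["world_from_camera"],3))
    for k in ["hatch","lugs","press_point","stand","housing","seat","clip_nose","screwdriver","spanner","sanding_block"]:
        print(k,[(np.round(d["location"],1).tolist(),round(d["score"],2)) for d in place_of(p,k)[:2]])
print(r.get_t(),r.get_eef_pos(),r.get_eef_rot())
E
```

```text
pics
station.py
scene 54.16233012739572 323.3698469464302 247.78976849119357 ['pixels', 'vfov', 'cx', 'cy', 'world_from_camera', 'shot']
[[ 0.882  0.264 -0.39   0.205]
 [-0.471  0.485 -0.737 -0.496]
 [-0.006  0.834  0.552  0.62 ]
 [ 0.     0.     0.     1.   ]]
hatch [([355.2, 239.6], 0.97), ([268.7, 331.9], 0.29)]
lugs [([346.7, 229.7], 0.6), ([269.9, 333.8], 0.23)]
press_point [([322.5, 246.4], 0.96)]
stand [([347.1, 265.4], 0.93)]
housing []
seat [([450.5, 294.0], 0.76)]
clip_nose [([409.5, 334.4], 0.71)]
screwdriver [([357.3, 308.8], 0.74), ([447.9, 292.0], 0.67)]
spanner [([268.2, 330.5], 0.53)]
sanding_block [([258.2, 230.3], 0.62)]
top 44.5374608920472 319.1341965938165 244.8120713666153 ['pixels', 'vfov', 'cx', 'cy', 'world_from_camera', 'shot']
[[-0.006  0.996 -0.093  0.461]
 [-1.    -0.008 -0.019  0.174]
 [-0.019  0.093  0.995  1.245]
 [ 0.     0.     0.     1.   ]]
hatch [([301.4, 196.0], 0.71)]
lugs [([300.9, 199.3], 0.6), ([449.1, 236.1], 0.29)]
press_point [([296.0, 232.5], 0.96)]
stand []
housing [([434.7, 221.3], 0.6)]
seat [([450.9, 192.3], 0.58), ([448.3, 237.1], 0.46)]
clip_nose [([450.7, 236.9], 0.79)]
screwdriver [([361.9, 233.0], 0.76), ([302.9, 194.1], 0.62)]
spanner [([351.5, 321.0], 0.86)]
sanding_block [([188.3, 269.2], 0.95), ([449.0, 233.4], 0.17)]
1.1 [0.17647088 0.49444937 0.23872519] [ 5.35827585e-01  3.09554345e+00 -3.33103056e-05]
```

View pics/scene1.png

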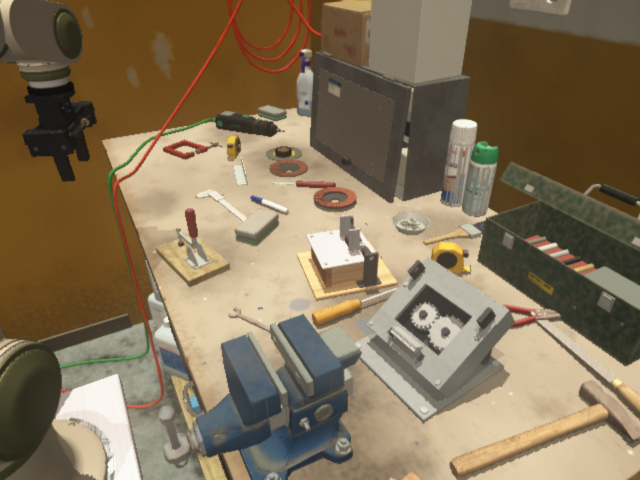

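View pics/top1.png

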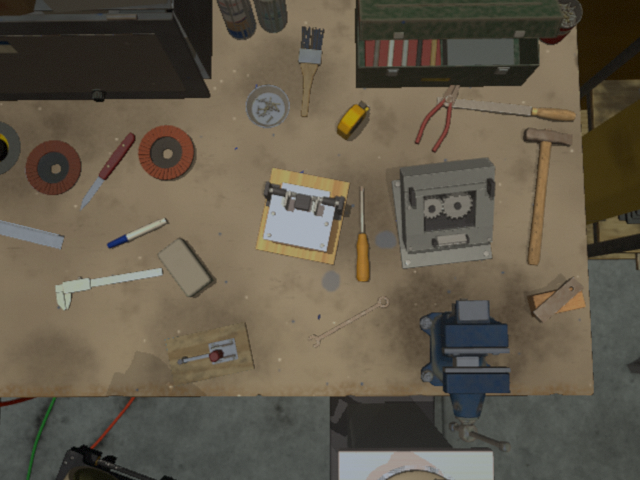

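The top view shows the stand with the hatch at about (303,215), free edge toward the robot. The gear case is at (445,215), the screwdriver between them at (362,235), and a vise at (468,345) in front of the gear case. The scene view agrees. Next I triangulate coarsely.

```bash
cat > h.py <<'E'
import numpy as np
from scipy.optimize import least_squares
from scipy.spatial.transform import Rotation as R
def cammat(p,T=None):
    f=240/np.tan(np.radians(p["vfov"])/2)
    return dict(f=f,cx=p["cx"],cy=p["cy"],T=np.array(p["world_from_camera"] if T is None else T))
def proj(c,X):
    q=(np.atleast_2d(X)-c["T"][:3,3])@c["T"][:3,:3]
    return np.c_[c["cx"]+c["f"]*q[:,0]/-q[:,2], c["cy"]-c["f"]*q[:,1]/-q[:,2]]
def ray(c,uv):
    d=c["T"][:3,:3]@np.array([(uv[0]-c["cx"])/c["f"],-(uv[1]-c["cy"])/c["f"],-1]); return c["T"][:3,3],d
def atz(c,uv,z):
    o,d=ray(c,uv); return o+d*(z-o[2])/d[2]
def tri(obs):
    A=0;b=0
    for c,uv in obs:
        o,d=ray(c,uv); d=d/np.linalg.norm(d); P=np.eye(3)-np.outer(d,d); A=A+P; b=b+P@o
    X=np.linalg.solve(A,b); return X,[np.round(proj(c,X)[0]-uv,1).tolist() for c,uv in obs]
def toolT(r):
    T=np.eye(4);T[:3,:3]=R.from_rotvec(r.get_eef_rot()).as_matrix();T[:3,3]=r.get_eef_pos();return T
E
python3 - <<'E'
from h import *
from station import cams,kin,r
cs={n:cammat(cams.read_camera(n)) for n in ["scene","top"]}
D=dict(hatch=([355.2,239.6],[301.4,196.0]),lugs=([346.7,229.7],[300.9,199.3]),press=([322.5,246.4],[296,232.5]),seat=([450.5,294],[450.9,192.3]),clip=([409.5,334.4],[450.7,236.9]))
for k,(a,b) in D.items():
    X,e=tri([(cs["scene"],a),(cs["top"],b)]); print(k,X.round(4),e)
for k,z in dict(hatch=.074,lugs=.108,press=.066).items():
    print(k,*[atz(cs[n],D[k][i],z).round(4) for i,n in enumerate(["scene","top"])])
print(cams.read_camera("wrist")["tool_from_camera"].round(3),cams.read_camera("wrist")["vfov"])
E
```

```text
hatch [0.6695 0.2325 0.07  ] [[0.5, -0.1], [-0.3, 0.5]]
lugs [0.6535 0.234  0.0998] [[2.6, -0.3], [-1.2, 2.6]]
press [0.595  0.2437 0.0693] [[0.6, -0.1], [-0.2, 0.6]]
seat [ 0.6673 -0.0605  0.1278] [[-2.0, 0.3], [1.0, -1.4]]
clip [ 0.5856 -0.0671  0.0802] [[-1.6, 0.2], [0.7, -1.1]]
hatch [0.665  0.2275 0.074 ] [0.6698 0.2318 0.074 ]
lugs [0.6408 0.2239 0.108 ] [0.6572 0.2311 0.108 ]
press [0.5961 0.2485 0.066 ] [0.5965 0.2434 0.066 ]
[[ 0.     0.951  0.31   0.081]
 [ 1.    -0.001  0.001  0.   ]
 [ 0.001  0.31  -0.951 -0.145]
 [ 0.     0.     0.     1.   ]] 61.55084090045855
```

```bash
cat >> h.py <<'E'
def frame(p,yaw,pitch=0.):   # pitch>0: x axis tips up
    T=np.eye(4);T[:3,:3]=(R.from_euler('z',yaw)*R.from_euler('y',-pitch)).as_matrix();T[:3,3]=p;return T
FLIP=np.diag([-1,1,-1,1.])
def tp(F,off,openang=0.):
    """tool pose: TCP at off in frame F, fingers along -z of F, tool y = +y of F"""
    T=F.copy(); M=F@FLIP
    return (F@np.r_[off,1])[:3], R.from_matrix(M[:3,:3]).as_rotvec()
def look(name):
    from station import r,cams
    T=toolT(r); p=cams.read_camera("wrist"); return p,cammat(p,T@p["tool_from_camera"])
E
cat > v.py <<'E'
import sys,pickle,cv2
from h import *
from station import r,cams,place_of
H=frame([.668,.232,.074],-.148); S=frame([.667,-.0605,.128],.08,np.radians(35))
V=[("h1",H,[-.03,0,.17]),("h2",H,[-.07,-.05,.17]),("s2",S,[-.09,.05,.17]),("s1",S,[-.05,0,.17])]
out={}
for n,F,o in V:
    try: r.move_pose(*tp(F,o))
    except r.IKError as e: print(n,"IK",e); continue
    p,c=look(n); cv2.imwrite(f"pics/{n}.png",p["pixels"][:,:,::-1]); d={}
    for k in ["hatch","lugs","press_point"] if n[0]=="h" else ["seat","clip_nose","housing"]:
        l=place_of(p,k); 
        if l: d[k]=(l[0]["location"],l[0]["score"])
    out[n]=(c,d); print(n,d,r.get_t(),r.get_qpos().round(2))
pickle.dump(out,open("v.pkl","wb"))
for a,b,ks in (("h1","h2",["hatch","lugs","press_point"]),("s1","s2",["seat","clip_nose"])):
    for k in ks:
        try: print(k,tri([(out[a][0],out[a][1][k][0]),(out[b][0],out[b][1][k][0])]))
        except KeyError as e: print("no",e)
E
python3 v.py
```

```text
h1 {'hatch': ([309.0, 253.0], 0.64), 'lugs': ([305.4, 243.6], 0.64), 'press_point': ([312.7, 153.1], 0.85)} 3.4167 [ 0.18  0.68  0.93  0.    1.54 -1.24]
h2 {'hatch': ([367.1, 293.3], 0.82), 'lugs': ([374.7, 290.3], 0.79), 'press_point': ([370.2, 203.8], 0.76)} 3.9833 [ 0.13  0.53  1.17  0.    1.45 -1.3 ]
s2 {'seat': ([258.6, 317.1], 0.78), 'clip_nose': ([248.5, 210.0], 0.81), 'housing': ([263.9, 177.7], 0.76)} 5.2583 [-0.44  0.    2.06  0.53  0.6  -2.45]
s1 {'seat': ([317.2, 275.0], 0.84), 'clip_nose': ([313.3, 160.2], 0.93), 'housing': ([313.2, 134.2], 0.6)} 5.825 [-0.51  0.07  1.92  0.52  0.69 -2.49]
hatch (array([0.67331592, 0.22710591, 0.06189016]), [[0.3, -0.5], [-0.3, 0.5]])
lugs (array([0.64797685, 0.22936934, 0.11068494]), [[0.8, -1.2], [-0.8, 1.2]])
press_point (array([0.59227833, 0.24086827, 0.05550279]), [[-1.5, 1.7], [1.5, -1.6]])
seat (array([ 0.66298413, -0.059087  ,  0.13266402]), [[0.2, 0.2], [-0.1, -0.2]])
clip_nose (array([ 0.58508547, -0.06875239,  0.07972433]), [[-0.2, -0.3], [0.2, 0.2]])
```

Run:
```python
import cv2,numpy as np
for n,(x0,y0,w,h) in dict(h1=(170,60,300,240),s1=(170,60,300,240)).items():
    im=cv2.imread(f"pics/{n}.png"); c=im[y0:y0+h,x0:x0+w]; c=cv2.resize(c,(750,600),interpolation=cv2.INTER_CUBIC)
    for i in range(0,w,50): cv2.putText(c,str(x0+i),(int(i*2.5),10),0,.35,(0,0,255),1); cv2.line(c,(int(i*2.5),12),(int(i*2.5),20),(0,0,255),1)
    for i in range(0,h,20): cv2.putText(c,str(y0+i),(0,int(i*2.5)+4),0,.35,(0,0,255),1)
    cv2.imwrite(f"pics/{n}c.png",c)
```

```text
(no output)
```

View pics/h1c.png

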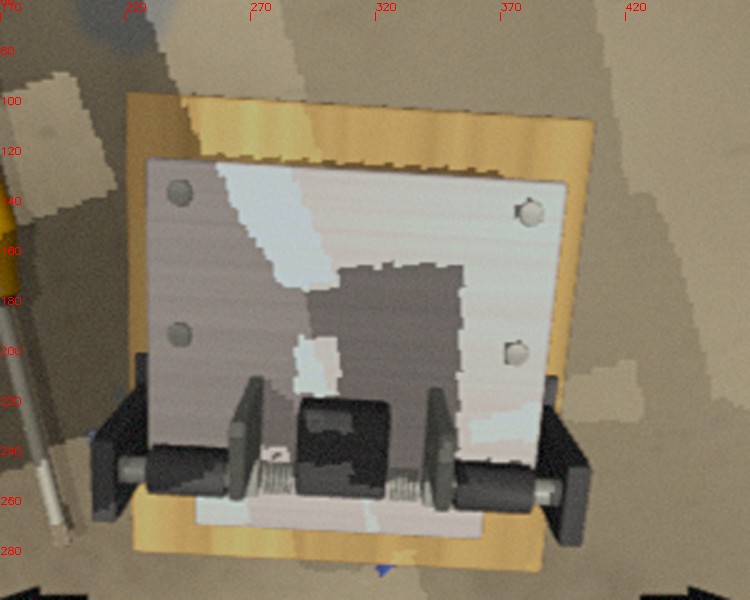

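View pics/s1c.png

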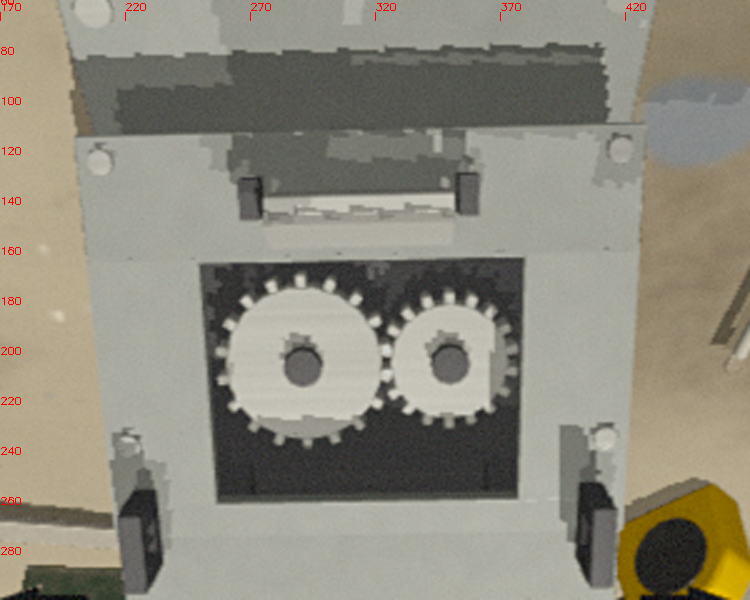

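h1 shows the panel's free edge running (229,123)–(396,133). The barrels run (229,247)–(262,249) and (352,254)–(384,256), with the lugs at about x 268 and 344. In s1 the eyes are at about (226,275) and (408,275), and the clip nose is near (313,158). I'll zoom on the eyes.

Run:
```python
import cv2,numpy as np
rows=[]
for n,cs in dict(s1=((205,240),(390,240)),s2=((150,280),(330,280))).items():
    im=cv2.imread(f"pics/{n}.png"); row=[]
    for x0,y0 in cs:
        c=cv2.resize(im[y0:y0+50,x0:x0+65],(390,300),interpolation=cv2.INTER_CUBIC)
        c=cv2.convertScaleAbs(c,alpha=1.6,beta=20)
        for i in range(0,65,10): cv2.putText(c,str(x0+i),(i*6,8),0,.3,(0,0,255),1); cv2.line(c,(i*6,9),(i*6,13),(0,0,255),1)
        for i in range(0,50,10): cv2.putText(c,str(y0+i),(0,i*6+3),0,.3,(0,0,255),1)
        row.append(c)
    rows.append(np.hstack(row))
cv2.imwrite("pics/eyes.png",np.vstack(rows))
```

```text
(no output)
```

View pics/eyes.png

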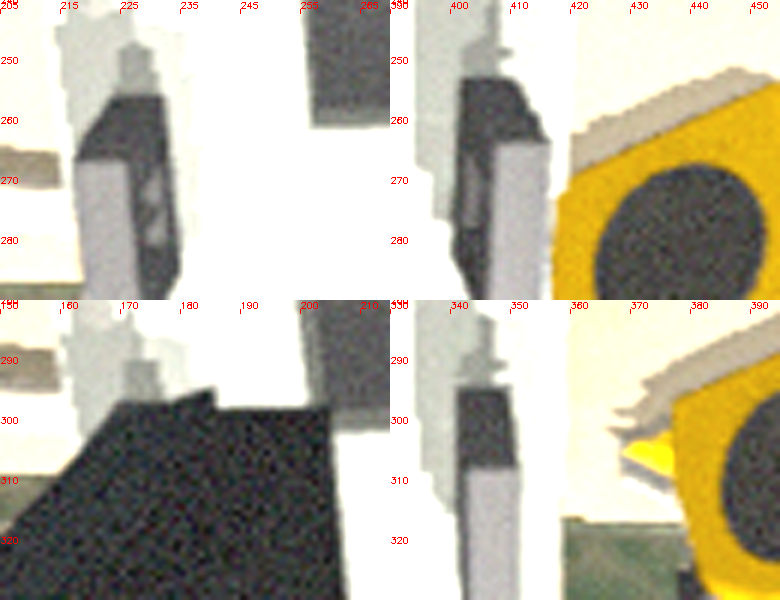

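The zoom gives sharp eye corners. In s1 the left eye's top inner corner is (226,266) and its base is (232,256); on the right they are (406,264) and (402,253). Now I fit both frames.

```bash
cat > fit.py <<'E'
import pickle
from h import *
o=pickle.load(open("v.pkl","rb")); c1,c2,h1,h2=[o[k][0] for k in ("s1","s2","h1","h2")]
def pts(F,L): return (F@np.c_[L,np.ones(len(L))].T).T[:,:3]
# seat
uv1=[(226,266.3),(217.5,266.7),(232,256.3),(223.5,256),(406.3,263.7),(415.3,263.5),(401.7,253),(409.3,253),(228.8,296.8),(219.6,296.8),(406.8,294.8),(416,294.8)]
uv2=[(342.5,308.3),(350.5,307.8),(341,294.7),(349,294.2)]
def S(p,free=False): return frame(p[:3],p[3],np.radians(35)+p[6])
def mod(p):
    l,t=p[4],p[5]; a,b=.072,.072+t
    P=[(-l,-a,.012),(-l,-b,.012),(-l,-a,-.0135),(-l,-b,-.0135),(-l,a,.012),(-l,b,.012),(-l,a,-.0135),(-l,b,-.0135),(l,-a,.012),(l,-b,.012),(l,a,.012),(l,b,.012)]
    F=S(p); return proj(c1,pts(F,P)),proj(c2,pts(F,P[4:8]))
def res(p):
    a,b=mod(p); return np.r_[(a-uv1).ravel(),(b-uv2).ravel(),p[6]/.01]
s=least_squares(res,[.665,-.06,.13,.1,.012,.006,0]); print("seat",s.x.round(4),"rms",np.sqrt(np.mean(s.fun**2)).round(2)); print(s.fun[:-1].reshape(-1,2).round(1).tolist())
# clip tip triangulated in the seat frame
X,_=tri([(c1,(313.3,160.2)),(c2,(248.5,210.0))]); print("clip in seat",(np.linalg.inv(S(s.x))@np.r_[X,1])[:3].round(4))
# hatch
Q=[(-.1,-.066,-.008),(-.1,.066,-.008),(0,-.064,.0025),(0,-.038,.0025),(0,.064,.0025),(0,.038,.0025)]
uh=[(228.8,123.2),(396.4,133.2),(229.2,247.2),(261.6,248.8),(383.6,256),(352,254.4)]
def rh(p): return np.r_[(proj(h1,pts(frame(p[:3],p[3]),Q))-uh).ravel(),(p[2]-.074)/.0007]
h=least_squares(rh,[.668,.23,.074,-.15]); print("hatch",h.x.round(4)); print(h.fun[:-1].reshape(-1,2).round(1).tolist())
F=frame(h.x[:3],h.x[3])
print("lug corners h1",(proj(h1,pts(F,[(-.033,-.032,.048),(-.009,-.032,.048),(-.033,.032,.048),(-.009,.032,.048)]))-[170,60]).round(1).tolist(),"x2.5=crop")
for k,L in (("lugs",(-.021,0,.034)),("press_point",(-.08,0,-.008)),("hatch",(0,0,0))):
    print(k,[(proj(c,pts(F,[L]))[0]-o[n][1][k][0]).round(1).tolist() for n,c in (("h1",h1),("h2",h2))])
np.save("fit.npy",np.r_[h.x[:4],s.x])
E
python3 fit.py
```

```text
seat [ 0.6632 -0.0597  0.1322  0.1094  0.0133  0.0071  0.0039] rms 0.51
[[-0.4, 0.4], [-0.7, 0.1], [0.5, -0.6], [0.7, -0.1], [1.1, 0.1], [1.1, 0.2], [-0.3, -0.0], [0.5, -0.2], [-0.2, 0.2], [0.4, 0.3], [-0.9, -0.3], [-1.3, -0.4], [-0.4, -0.2], [0.3, 0.2], [-0.2, -0.1], [-0.2, 0.3]]
clip in seat [-0.0946 -0.0005  0.0025]
hatch [ 0.6683  0.2257  0.0729 -0.2032]
[[-0.8, -1.5], [1.7, -1.5], [-0.2, 1.2], [-1.0, 1.3], [0.0, 0.7], [0.4, 0.6]]
lug corners h1 [[91.4, 167.6], [90.9, 200.0], [183.5, 172.6], [180.6, 204.7]] x2.5=crop
lugs [[1.7, -3.3], [-0.7, -1.4]]
press_point [[-0.8, -0.2], [3.9, -2.1]]
hatch [[-2.4, -1.4], [-1.0, 1.0]]
```

Run:
```python
from h import *
from station import r,move_gripper
import cv2
f=np.load("fit.npy"); H=frame(f[:3],f[3]); H[2,3]=.074
r.move_pose(*tp(H,[-.021,0,.12]))
p,o=tp(H,[-.021,0,.0155]); print("contact?",r.movel(p,o,.12,until_force=12))
print(r.get_eef_pos()-p, r.get_wrist_force().round(1))
move_gripper(0.0); print("open mm",r.get_opening()*88,r.get_gripper_force(),r.get_wrist_force().round(1),r.get_t())
if 40<r.get_opening()*88<48:
    print(r.movel(p+[0,0,.03],None,.06,until_force=15),r.get_wrist_force().round(1))
    r.movel(p+[0,0,.15],None,.2); print(r.get_opening()*88,r.get_wrist_force().round(1),r.get_ft_torque().round(2),r.get_t())
pic,c=look("g"); cv2.imwrite("pics/g.png",pic["pixels"][:,:,::-1])
import pickle; pickle.dump(c,open("g.pkl","wb"))
# predicted hatch in the hand
Hh=H.copy(); Hh[:3,3]+=r.get_eef_pos()-p
for L in [(-.1,-.066,-.008),(-.1,.066,-.008),(.008,.066,-.008),(0,.064,.0025)]: print(L,proj(c,(Hh@np.r_[L,1])[:3]).round(1))
```

```text
contact? False
[4.47728201e-04 2.42198303e-05 1.03126543e-03] [ 0.1 -0.1 -0.2]
open mm 43.00008430064443 30.000118422321975 [ 2.3 -0.   0.4] 8.85
False [ 0.4  0.5 -2.9]
43.31429846149145 [-0.4 -0.6 -2.6] [ 0.01 -0.04 -0.01] 10.25
(-0.1, -0.066, -0.008) [[150.2 114.5]]
(-0.1, 0.066, -0.008) [[480.1 114.6]]
(0.008, 0.066, -0.008) [[451.8 349.2]]
(0, 0.064, 0.0025) [[456.7 346.9]]
```

View pics/g.png

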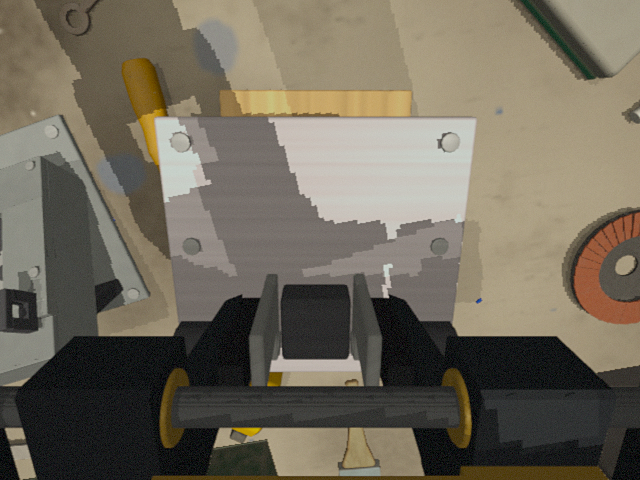

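The hatch is held, with its free edge at (155,117)–(475,117). That is about 3% smaller than predicted, so either there is a small sag or a camera depth bias. I'll check the bias on the stand eyes, whose height is known.

Run:
```python
import cv2,numpy as np
rows=[]
for n,cs in dict(h1=((200,215),(365,215)),h2=((270,260),(425,265))).items():
    im=cv2.imread(f"pics/{n}.png"); row=[]
    for x0,y0 in cs:
        c=cv2.resize(im[y0:y0+60,x0:x0+65],(325,300),interpolation=cv2.INTER_CUBIC)
        c=cv2.convertScaleAbs(c,alpha=1.8,beta=30)
        for i in range(0,65,10): cv2.putText(c,str(x0+i),(i*5,8),0,.3,(0,0,255),1); cv2.line(c,(i*5,9),(i*5,13),(0,0,255),1)
        for i in range(0,60,10): cv2.putText(c,str(y0+i),(0,i*5+3),0,.3,(0,0,255),1)
        row.append(c)
    rows.append(np.hstack(row))
cv2.imwrite("pics/eyesh.png",np.vstack(rows))
```

```text
(no output)
```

View pics/eyesh.png

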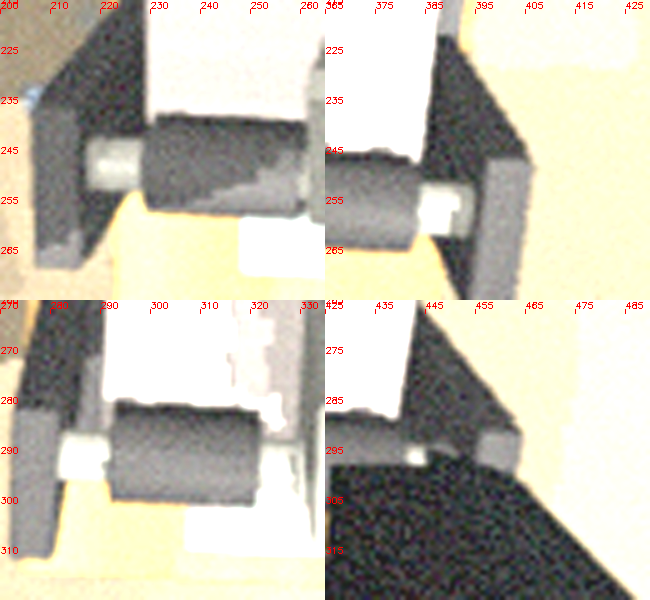

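```bash
cat > joint.py <<'E'
import pickle
from h import *
o=pickle.load(open("v.pkl","rb")); C={k:o[k][0] for k in o}; C["g"]=pickle.load(open("g.pkl","rb"))
f=np.load("fit.npy")
TC=np.array([[0,.951,.31,.081],[1,0,0,0],[0,.31,-.951,-.145],[0,0,0,1.]])
E8=lambda l,t:{(s,e,b):(e*l,s*(.072+(b in"oq")*t),.012 if b in"io" else -.0135) for s in(-1,1) for e in(-1,1) for b in"iopq"}
obs=[("s1","S",(-1,-1,'i'),(226,266.3)),("s1","S",(-1,-1,'o'),(217.5,266.7)),("s1","S",(-1,-1,'p'),(232,256.3)),("s1","S",(-1,-1,'q'),(223.5,256)),
("s1","S",(1,-1,'i'),(406.3,263.7)),("s1","S",(1,-1,'o'),(415.3,263.5)),("s1","S",(1,-1,'p'),(401.7,253)),("s1","S",(1,-1,'q'),(409.3,253)),
("s1","S",(-1,1,'i'),(228.8,296.8)),("s1","S",(-1,1,'o'),(219.6,296.8)),("s1","S",(1,1,'i'),(406.8,294.8)),("s1","S",(1,1,'o'),(416,294.8)),
("s2","S",(1,-1,'i'),(342.5,308.3)),("s2","S",(1,-1,'o'),(350.5,307.8)),("s2","S",(1,-1,'p'),(341,294.7)),("s2","S",(1,-1,'q'),(349,294.2)),
("h1","H",(-1,-1,'i'),(216,237)),("h1","H",(-1,-1,'o'),(206.5,236.3)),("h1","H",(-1,1,'i'),(216.5,268.5)),("h1","H",(-1,1,'o'),(207.3,268.5)),
("h1","H",(1,-1,'i'),(397.4,246.6)),("h1","H",(1,-1,'o'),(405.6,246.6)),("h1","H",(1,1,'i'),(397.2,278)),("h1","H",(1,1,'o'),(405,278)),
("h2","H",(-1,-1,'i'),(281.3,282)),("h2","H",(-1,-1,'o'),(273.5,281.8)),("h2","H",(-1,1,'i'),(280,311.3)),("h2","H",(-1,1,'o'),(272.8,311.3)),
("h2","H",(1,-1,'i'),(455.8,291)),("h2","H",(1,-1,'o'),(463.8,291)),
("h1","H",(-.1,-.066,-.008),(228.8,123.2)),("h1","H",(-.1,.066,-.008),(396.4,133.2)),
("g","G",(-.1,-.066,-.008),(155,117.3)),("g","G",(-.1,.066,-.008),(475,117.3)),("g","G","L",(178,321)),("g","G","R",(453,322))]
H0=frame(f[:3],f[3]);H0[2,3]=.074
p0,o0=tp(H0,[-.021,0,.0155]); T0=np.eye(4);T0[:3,:3]=R.from_rotvec(o0).as_matrix();T0[:3,3]=p0+[.0004,0,.001]  # where it closed
# p: 0-2 hatch x y yaw | 3-7 seat x y z yaw dpitch | 8 L 9 t | 10-12 cam offset(cam axes) 13 cam pitch | 14 sag 15 slipz 16,17 side x | 18 slipx
def frames(p):
    H=frame([p[0],p[1],.074],p[2]); S=frame(p[3:6],p[6],np.radians(35)+p[7])
    A=np.eye(4);A[:3,3]=[-.021+p[18],0,.034+p[15]];A[:3,:3]=R.from_euler('y',-p[14]).as_matrix()
    B=np.eye(4);B[:3,3]=[.021,0,-.034]
    return H,S,np.linalg.inv(T0)@H@A@B        # hatch in the tool
def res(p,raw=False):
    H,S,TH=frames(p); e=E8(p[8],p[9]); D=np.eye(4);D[:3,3]=p[10:13];D[:3,:3]=R.from_euler('x',p[13]).as_matrix(); out=[]
    for n,k,q,uv in obs:
        c=dict(C[n]); Fg=c["T"]@np.linalg.inv(TC)@TH; c["T"]=c["T"]@D
        F=dict(H=H,S=S,G=Fg)[k]
        L=(p[16],-.066,-.008) if q=="L" else (p[17],.066,-.008) if q=="R" else e[q] if q in e else q
        out+=list(proj(c,(F@np.r_[L,1])[:3])[0]-uv)
    if raw: return np.reshape(out,(-1,2))
    return np.r_[out,p[7]/.003,p[10:13]/.002,p[13]/.004,p[15]/.0015,p[18]/.0015]
if __name__=="__main__":
    x0=np.r_[f[0],f[1],f[3],f[4:8],f[10],f[8:10],0,0,0,0,0,0,-.02,-.02,0]
    s=least_squares(res,x0,loss="soft_l1"); p=s.x
    for k,v in zip("hx hy hyaw sx sy sz syaw sdp L t cx cy cz cpitch sag slipz a b slipx".split(),p): print(k,round(v,4),end="; ")
    print(); rr=res(p,True); print("rms",np.sqrt((rr**2).mean()).round(2))
    for (n,k,q,_),e in zip(obs,rr):
        if abs(e).max()>1.2: print(n,q,e.round(1))
    X,_=tri([(C["s1"],(313.3,160.2)),(C["s2"],(248.5,210.0))])
    np.save("joint.npy",p)
E
python3 joint.py; python3 -c "
from station import cams
import numpy as np
print(cams.read_camera('wrist')['tool_from_camera'].round(4).tolist())"
```

```text
hx 0.6696; hy 0.2255; hyaw -0.2025; sx 0.6635; sy -0.0597; sz 0.1332; syaw 0.1083; sdp 0.0003; L 0.0135; t 0.0073; cx 0.0; cy -0.001; cz 0.001; cpitch 0.0005; sag 0.0234; slipz -0.0011; a -0.0067; b -0.0061; slipx -0.0002; 
rms 0.77
s1 (1, 1, 'o') [-1.3 -0.1]
h1 (1, 1, 'i') [-3.9 -0.4]
h1 (1, 1, 'o') [-2.9  0. ]
h2 (-1, 1, 'i') [1.3 0.3]
h1 (-0.1, 0.066, -0.008) [ 1.4 -0.4]
[[0.0003, 0.9507, 0.3102, 0.0812], [1.0, -0.0006, 0.0009, 0.0002], [0.001, 0.3102, -0.9507, -0.1448], [0.0, 0.0, 0.0, 1.0]]
```

```bash
cat > hang.py <<'E'
from joint import *
p=np.load("joint.npy"); H,S,TH=frames(p)
def goal(alpha,off):
    A=np.eye(4);A[:3,:3]=R.from_euler('y',np.radians(alpha)).as_matrix();A[:3,3]=off
    T=S@A@np.linalg.inv(TH); return T[:3,3],R.from_matrix(T[:3,:3]).as_rotvec()
E
python3 - <<'E'
from hang import *
from station import r,kin,move_gripper
import cv2
for z in (.09,.03,0): q=kin.ik(*goal(10,[0,0,z])); print(z,None if q is None else np.round(q,2))
r.move_pose(*goal(10,[0,0,.09])); r.wait(.3); print(r.get_t(),r.get_wrist_force().round(1),r.get_opening()*88)
g=goal(10,[0,0,.03]); print(r.movel(*g,velocity=.1,until_force=8),r.get_wrist_force().round(1))
pic,c=look("x"); cv2.imwrite("pics/a.png",pic["pixels"][:,:,::-1])
g=goal(10,[0,0,0]); print(r.movel(*g,velocity=.04,until_force=8),r.get_wrist_force().round(1),(S[:3,:3].T@(r.get_eef_pos()-g[0])).round(4),r.get_t())
from station import cams
pic=cams.read_camera("scene")["pixels"]; s=pic[230:420,330:540]
pic,c=look("x"); w=pic["pixels"]
cv2.imwrite("pics/b.png",np.hstack([cv2.resize(s,(420,380)),cv2.resize(w[60:440,120:500],(380,380))])[:,:,::-1])
E
```

```text
0.09 [-0.4   0.28  1.66  0.26  0.85 -2.22]
0.03 [-0.37  0.41  1.63  0.27  0.75 -2.21]
0 [-0.35  0.47  1.6   0.28  0.71 -2.21]
11.825 [ 0.1  0.1 -3.5] 43.25895795695598
False [ 0.3  0.5 -2.2]
False [ 0.3 -0.5 -2.7] [ 0.0001 -0.      0.0001] 13.525
```

View pics/b.png

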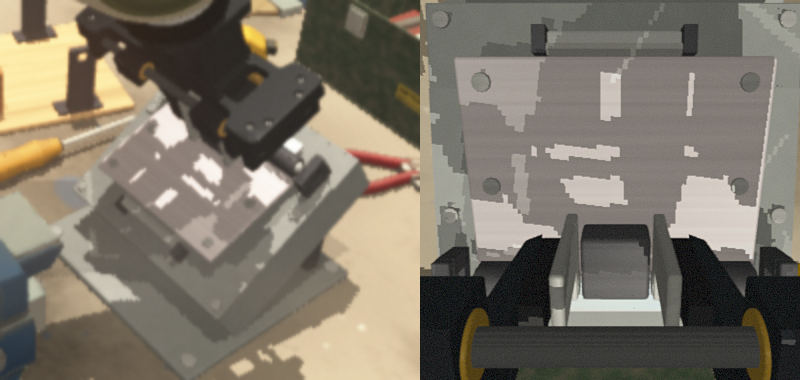

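The picture shows the hatch centred between the eyes with no contact force. Release.

Run:
```python
from hang import *
from station import r,cams,move_gripper
import cv2
for a in (.62,.70,.76): move_gripper(a); print(a,r.get_opening()*88,r.get_gripper_force(),r.get_wrist_force().round(1))
r.wait(.2)
move_gripper(1.0); r.wait(.2)
pic,c=look("x"); w=pic["pixels"]; s=cams.read_camera("scene")["pixels"][230:420,330:540]
cv2.imwrite("pics/c.png",np.hstack([cv2.resize(s,(420,380)),cv2.resize(w[60:440,120:500],(380,380))])[:,:,::-1]); print(r.get_t(),r.get_wrist_force().round(1))
```

```text
0.62 54.90299360136166 8.262316370310145 [-0.3 -0.4 -1.7]
0.7 61.89193064946178 6.2851059999957215 [ 1.  -0.3 -3.3]
0.76 66.85693007518239 0.0 [-0.3 -0.9  0.1]
15.6083 [0.1 0.7 0.7]
```

View pics/c.png

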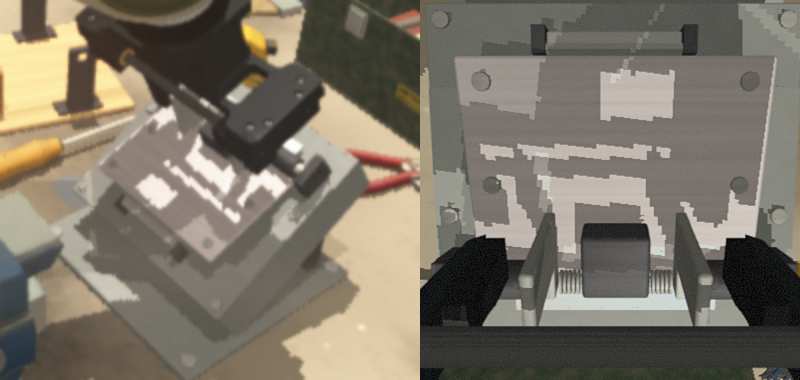

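The lugs have sprung out symmetrically, with pad force gone by 66.9 mm, and the hatch rests on the clip. Next: withdraw, close the fingers and press.

Run:
```python
from hang import *
from station import r,cams,move_gripper
import cv2
T=toolT(r); r.movel(T[:3,3]-.09*T[:3,2],None,.15,until_force=10)
move_gripper(0.0)
r.move_pose(*tp(S,[-.077,0,.06]))
r.movel(*tp(S,[-.077,0,.02]),velocity=.1,until_force=8)
print(r.get_wrist_force().round(1)); n=S[:3,2]
print(r.movel(*tp(S,[-.077,0,-.0105]),velocity=.025,until_force=28),r.get_wrist_force()@n, (np.linalg.inv(S)@np.r_[r.get_eef_pos(),1])[:3].round(4),r.get_t())
r.wait(.3); print(r.get_wrist_force()@n)
r.movel(*tp(S,[-.077,0,.06]),velocity=.12); r.move_pose(*tp(S,[-.05,0,.17]))
pic,c=look("x"); w=pic["pixels"]; s=cams.read_camera("scene")["pixels"][230:420,330:540]
cv2.imwrite("pics/d.png",np.hstack([cv2.resize(s,(420,380)),cv2.resize(w[60:300,170:400],(364,380))])[:,:,::-1]); print(r.get_t(),r.get_wrist_force().round(1))
for L in [(-.1,-.066,-.008),(-.1,.066,-.008),(0,-.064,.0025),(0,.064,.0025)]: print(L,((proj(c,(S@np.r_[L,1])[:3])[0]-[170,60])*1.583+[420,0]).round(0))
```

```text
[0.5 0.  0.6]
True 8.161854364960641 [-0.0771  0.     -0.0089] 19.8833
7.4442158290429665
21.5333 [-0.4 -0.2 -0.9]
(-0.1, -0.066, -0.008) [516. 145.]
(-0.1, 0.066, -0.008) [782. 145.]
(0, -0.064, 0.0025) [528. 339.]
(0, 0.064, 0.0025) [770. 340.]
```

View pics/d.png

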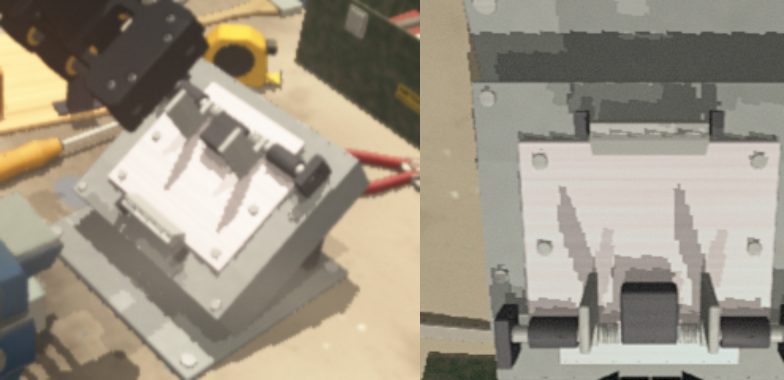

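The picture shows the clip nose over the free edge, the panel corners within about 3 px of the shut prediction, and the visible left pin seated in its eye. The arm is clear of everything. Handing in.

```bash
python3 -c "
from station import order
print(order.close_job())"
```

```text
the job is handed in; nothing more can be done
None
```

The hatch is hung on the gear case and pressed shut under the clip, and the job was handed in after about 22 s of the 43 s allowed. The last pictures showed it shut with the arm clear, and no verdict came back; the bystanders were not re-measured, but nothing touched them that I could see.

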